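# Bar a tin into its rack

## Task

Push the tomato tin back into the wooden rack until it stands against the back board. Then line the steel bar up with the big ring on the far side of the bay and push it through, until the wooden block on its end meets the small ring. Keep the tin standing and leave the mug, the bowl and the other tin where they are.

Things in the scene. Friction and masses are not known exactly. Their poses are not given: they have to be found in the camera images.
- rack: Light wooden tin rack, fixed to the worktop, open to -x and above. Origin on the worktop, below the middle of the line through its two rings. x points into the bay, away from the robot at yaw 0; y from the small ring to the big one. Base board 20 mm thick: under the bay x -74 to 110, y -73 to 73 mm; a wing under the bar's block x -58 to 58, y -252 to -72 mm.
- near_ring (a point): Centre of the small steel ring (wire 6 mm thick, hole 16 mm) that stands upright on the rack at y = -58 mm, 39.7 mm above the worktop; axes as the rack's. The bar (12 mm) already sits loosely in it and can swivel in it. Its hole's axis is y.
- far_ring (a point): Centre of the big steel ring (wire 6 mm thick, hole 22 mm) that stands upright on the rack at y = 58 mm, 41 mm above the worktop; axes as the rack's. Its hole's axis is y.
- bar: Loose bar, 160 g: steel rod 12 mm thick, free end at y = 10 mm; dark wooden block (36 mm in x, 24 in y, 36 in z) centred at y = -162 mm. Origin on the rod's axis, at the start about in the small ring; y along the rod to its free end, z up. Axis 38 mm above the worktop: the block stands on the rack's wing and slides there. Starts skewed up to 0.17 rad; in line when its y is the rack's y.
- bar_tip (a point): Middle of the rod's free end; axes as the bar's. The bar is heavier at the block, so the free end stays level until it is in the big ring.
- bay_back (a point): Middle of the back board's inner face at the floor of the bay, 94 mm in x from the rack's origin and 20 mm above the worktop; axes as the rack's. The back board's top is 95 mm above the worktop. Side walls: inner faces 50 mm to either side in y, 8 mm thick, x from 14 to 102 mm of the rack, tops 82 mm above the worktop.
- block (a point): Centre of the bar's wooden block; axes as the bar's.
- tin: Green food tin with tomatoes on its side, gold-coloured top, round, 75 mm across, 58 mm high, about 255 g, upright in the mouth of the rack on its 20 mm base board, where it blocks the bar's way. Origin: centre of its underside, z up. Against the back board its centre is about 56 mm from the rack's origin along the rack's x.
- red_mug: Red and cream stoneware mug, 84 x 119 x 95 mm, standing on the worktop; origin: centre of its underside. Not to be moved.
- bowl: White cereal bowl, 140 mm across, 66 mm high, on the worktop; origin: centre of its underside. Not to be moved.
- tin_b: The other food tin (dark blue with fruit on its side, silvery top), 76 mm across, 58 mm high, on the worktop away from the rack; origin: centre of its underside. Not to be moved.
Not all that is in view belongs to the job. Leave any pink or turquoise look-alike of the tin alone.

How it is judged:
On the way, in this order (a step that is already met when the one before it is completed fails the run):
1. the tin stands in the rack, behind the line of the bar (x of tin in the frame of rack above 0.046 m and y of tin in the frame of rack between -0.02 and 0.02 m and z of tin in the frame of rack between 0.01 and 0.028 m and angle between tin's own z axis and vertical below 0.12 rad), for 0.2 s.
2. the bar's free end has passed through the big ring (x of bar_tip in the frame of far_ring between -0.013 and 0.013 m and z of bar_tip in the frame of far_ring between -0.014 and 0.014 m and y of bar_tip in the frame of far_ring above 0.008 m), for 0.1 s.
At the end, for the whole second after the job is handed in: Tin upright on the base board, centre over 46 mm behind the rings' line, within 20 mm of the bay's middle; bar through both rings, free end at least 32 mm past the big ring's centre (44 mm is fully home), within 13 mm sideways and 14 mm in height of its axis; both at rest (all of step 1 and x of bar_tip in the frame of far_ring between -0.013 and 0.013 m and z of bar_tip in the frame of far_ring between -0.014 and 0.014 m and y of bar_tip in the frame of far_ring above 0.032 m and linear speed of each of bar, tin below 0.02 m/s); the robot touches nothing.
It fails at once if the tin is tipped by more than 0.5 rad (angle between tin's own z axis and vertical above 0.5 rad).
It fails at once if the mug, the bowl or the other tin is moved more than 20 mm (distance of any of red_mug, bowl, tin_b from where it was at the start of the episode above 0.02 m).
It also fails if it takes over 51 s, if anything falls off the work surface, if the arm or the gripper's body presses on something with over 40 N, if the wrist force passes 120 N, or if a joint passes its speed limit or range.

## Robot

A 6-joint arm with a two-finger parallel gripper is mounted at the origin on a cart in front of the work surface, level with it; the furniture and walls round the work are solid. World frame = base frame: x ahead of the robot, y to its left, z up, the work surface at z = 0. Lengths are in m, angles in rad, forces in N, time in s.
With the tool pointing down it reaches from about 0.35 to 0.725 m from the base axis. Payload 6 kg.
Tool frame: the origin (TCP) lies at the very end of the fingers, on their centre line; the grasp point (between the pads) lies 19 mm behind it; z points along the fingers, y is the line along which they close (so a half turn about z gives the same grasp; the last joint's range is limited). The gripper opens to 85 mm and grips with 20 to 120 N. Pads are 22 mm wide; open, the fingers measure 114 mm over their backs; the gripper's body (76 mm by 85 mm) begins 54 mm behind the grasp point. The pads swing forward as they close: fully open they stand 13 mm farther back than shut.
Start: joints at [-1.001, 0.04, 0.085, 0, -1.615, -0.334], TCP at [0.14, -0.583, 0.231] pointing down, gripper open.
Joint ranges: [-2.56, 2.56], [-1.29, 2.01], [-1.08, 1.49], [-3.29, 1.98], [-2.81, -0.18], [-2.99, 2.99]. Speed limits (rad/s): [2.57, 2.57, 3.01, 3.14, 3.14, 3.14].

## Interface

Orientations are given as [roll, pitch, yaw] about the fixed x, y, z axes, in that order (R = Rz(yaw) Ry(pitch) Rx(roll)).
In Python, from plant import bot gives the robot as it stands. The module is installed in compiled form; this text tells all that it offers. Calls block until the motion is done:
- bot.move_to(position, orientation): joint-space move of the TCP to a pose.
- bot.move_linear(position, attitude=None, rate=0.15): straight line of the TCP; attitude=None keeps the orientation; rate is the mean speed in m/s.
- bot.move_j(angles): joint-space move.
- bot.move_gripper(opening, effort=None): finger opening in m; effort is the grip in N (None keeps the last); returns when the fingers have stopped.
- bot.dwell(seconds).
- bot.solve_ik(position, orientation): joint angles nearest the present ones, or None.
- bot.sense(): the state.
- bot.camera(name): name is "side" or "top" or "wrist"; returns a dict with "pixels" (420x560x3 uint8, red, green, blue), "depth" (420x560 float32, m along the optical axis (not along the pixel's ray), 0 where there is no reading), "mtx" (3x3 intrinsics, pixels), "view" (4x4, takes a point from world to camera coordinates); the wrist camera has in their place "mount" (4x4, takes a point from camera to tool coordinates, whose origin is the TCP and whose axes are the flange's). Camera axes: x right, y up, looking along -z (the intrinsics and any distortion apply to the point x, -y, -z); pixel columns grow to the right and rows downward; lengths in m; the calibration is good to about 2 mm. A picture is of the moment at which its call begins: read the wrist's pose just before it.
A pose or a line that the arm cannot do raises bot.Unreachable and nothing moves.
- bot.hand_in(): hands the job in; it is judged then, once.
The state is a dict: "t": time; "qpos": joint angles; "dq": joint speeds; "joint_efforts": joint torques, N m; "tool_pos": TCP position; "tcp_rot": TCP orientation; "force": force on the tool from outside, world axes, zero at the start; "ft_torque": the same for the moment, N m; "finger_gap": finger opening in m; "grip_force": force on a finger pad.
Only numpy, scipy, OpenCV 4.12 (cv2) and the standard library are available. Lean on these libraries where they do the work, as an engineer would, in place of code of your own. Each camera call takes 0.05 s, during which the arm holds its last target. There are 200 camera calls.

## Working session

There is one attempt and no reset: what is moved stays moved. The work goes in short steps, each a Python script; the robot and the scene stay as the last script left them, time stands still between calls to the robot, and variables do not carry over. Pictures are saved under pics/ and viewed, at most 10 in all, crops included, and the job is handed in when it is done.

```bash
mkdir -p pics; cat > h.py <<'E'
import numpy as np, cv2, pickle
from plant import bot
def grab(n):
    s=bot.sense(); c=bot.camera(n); c['s']=s
    cv2.imwrite(f'pics/{n}_{s["t"]:.2f}.png',cv2.cvtColor(c['pixels'],cv2.COLOR_RGB2BGR)); return c
def cloud(c):
    d=c['depth'];K=c['mtx'];v,u=np.mgrid[:420,:560]
    P=np.stack([(u-K[0,2])/K[0,0]*d,-(v-K[1,2])/K[1,1]*d,-d,np.ones_like(d)],-1)
    W=(P@np.linalg.inv(c['view']).T)[...,:3]; W[d==0]=np.nan; return W
E
python3 - <<'E'
from h import *
for n in('top','side'):
    c=grab(n); pickle.dump(c,open(n+'.pkl','wb')); print(c.keys(),c['mtx'],np.linalg.inv(c['view']).round(3),c['s']['t'], {k:v for k,v in c.items() if k not in('pixels','depth','mtx','view','s')})
print(bot.sense())
E
ls pics
```

```text
dict_keys(['pixels', 'depth', 'mtx', 'view', 's']) [[443.56872139   0.         279.14043522]
 [  0.         443.56872139 212.3783534 ]
 [  0.           0.           1.        ]] [[-0.017  0.984 -0.179  0.359]
 [-1.    -0.018 -0.004 -0.008]
 [-0.007  0.179  0.984  1.39 ]
 [ 0.     0.     0.     1.   ]] 0.0 {}
dict_keys(['pixels', 'depth', 'mtx', 'view', 's']) [[410.75405897   0.         272.60870797]
 [  0.         410.75405897 201.30528673]
 [  0.           0.           1.        ]] [[ 0.984 -0.093  0.154  0.77 ]
 [ 0.179  0.575 -0.798 -1.066]
 [-0.014  0.813  0.582  0.818]
 [ 0.     0.     0.     1.   ]] 0.05 {}
{'t': 0.1, 'qpos': array([-1.00130951e+00,  4.07638405e-02,  8.39028130e-02, -4.49098545e-04,
       -1.61548892e+00, -3.33717333e-01]), 'dq': array([-2.98412964e-04, -1.59845078e-03,  2.47077767e-03, -9.84366949e-05,
       -1.67223898e-03, -3.35690849e-04]), 'joint_efforts': array([-6.24070017e-03, -3.69344831e+01,  3.48279905e+01,  6.95179269e+00,
       -4.60206429e-03, -1.93882772e-05]), 'tool_pos': array([ 0.1401802 , -0.58308805,  0.23035953]), 'tcp_rot': array([ 3.13997778e+00, -8.49710979e-05, -2.90580338e+00]), 'force': array([-0.03718108, -0.46137378,  1.06442355]), 'ft_torque': array([-0.04849218,  0.01478232, -0.02057303]), 'grip_force': 0.0, 'finger_gap': 0.08533709744672371}
side_0.05.png
top_0.00.png
```

View pics/top_0.00.png

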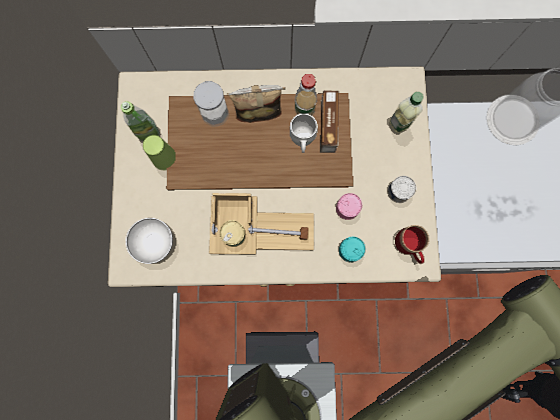

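View pics/side_0.05.png

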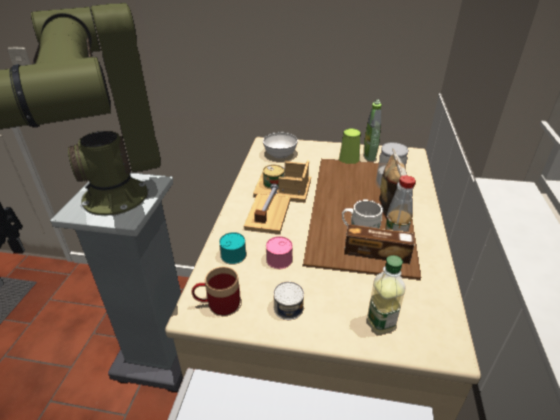

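The top view shows four tins: gold top (233,233), pink (349,206), turquoise (352,249) and silver top on dark blue (403,189). The one at (233,233) is the target, because it stands in the rack mouth and has a gold top. The bar's block is at (304,233), the bowl at (150,241) and the mug at (411,240).

```bash
python3 - <<'E'
from h import *
c=pickle.load(open('top.pkl','rb')); W=cloud(c); im=c['pixels']
cv2.imwrite('pics/crop1.png',cv2.cvtColor(cv2.resize(im[185:265,200:325],None,fx=6,fy=6,interpolation=cv2.INTER_CUBIC),cv2.COLOR_RGB2BGR))
R=np.zeros(im.shape[:2],bool);R[188:260,204:320]=1
Z=W[...,2]
print('table z',np.nanmedian(Z[262:275,250:300]))
def rect(n,m,u0=0,u1=560):
    m=m.copy();m[:,:u0]=0;m[:,u1:]=0
    p=W[m&R][:,:2].astype(np.float32); r=cv2.minAreaRect(p*1000); print(n,len(p),np.round(r[0],1),np.round(r[1],1),r[2],np.round(cv2.boxPoints(r)).tolist(),'z',np.median(Z[m&R]))
rect('wing',(Z>.012)&(Z<.028),260)
rect('high',(Z>.074)&(Z<.11)) 
rect('wall',(Z>.085)&(Z<.11))
hsv=cv2.cvtColor(im,cv2.COLOR_RGB2HSV)
m=(Z>.066)&R;m[:,:218]=0;m[:,246:]=0;m[:218]=0
rect('tin',m)
rect('block',(Z>.046)&(Z<.07),290)
rod=(Z>.034)&(Z<.055)&R; rod[:,:258]=0;rod[:,297:]=0
p=W[rod]; print('rod',len(p)); print(np.round(np.c_[p],3)[:40:2]); f=cv2.fitLine(p[:,:2].astype(np.float32),cv2.DIST_HUBER,0,.01,.01).ravel();print(f)
E
```

```text
table z -0.00012310031000750676
wing 1717 [548.7 -24.7] [166.2 114.5] 88.8844985961914 [[490.0, -107.0], [604.0, -109.0], [608.0, 57.0], [493.0, 59.0]] z 0.019643778216637653
high 596 [580.7 141.3] [116.2 153.9] 88.14310455322266 [[502.0, 86.0], [656.0, 81.0], [660.0, 197.0], [506.0, 202.0]] z 0.07913063912053209
wall 132 [614.4 140.4] [113.7  83.8] 89.49213409423828 [[572.0, 84.0], [656.0, 83.0], [657.0, 197.0], [573.0, 198.0]] z 0.09372981699053107
tin 495 [540.4 139.2] [73.5 72.5] 0.9618999361991882 [[503.0, 175.0], [504.0, 102.0], [578.0, 104.0], [577.0, 176.0]] z 0.07476385661386176
block 102 [536.7 -63.7] [51.6 36.5] 89.17135620117188 [[518.0, -89.0], [555.0, -90.0], [555.0, -38.0], [519.0, -38.0]] z 0.05537454022509891
rod 150
[[0.556 0.063 0.041]
 [0.556 0.057 0.044]
 [0.552 0.06  0.044]
 [0.552 0.054 0.046]
 [0.553 0.048 0.041]
 [0.552 0.041 0.043]
 [0.552 0.035 0.045]
 [0.552 0.029 0.044]
 [0.552 0.023 0.045]
 [0.552 0.017 0.038]
 [0.549 0.06  0.048]
 [0.548 0.053 0.05 ]
 [0.549 0.047 0.046]
 [0.549 0.041 0.046]
 [0.549 0.035 0.047]
 [0.549 0.029 0.044]
 [0.548 0.023 0.052]
 [0.549 0.017 0.041]
 [0.548 0.011 0.047]
 [0.548 0.005 0.044]]
[0.09442791 0.9955317  0.54489136 0.00451127]
```

View pics/crop1.png

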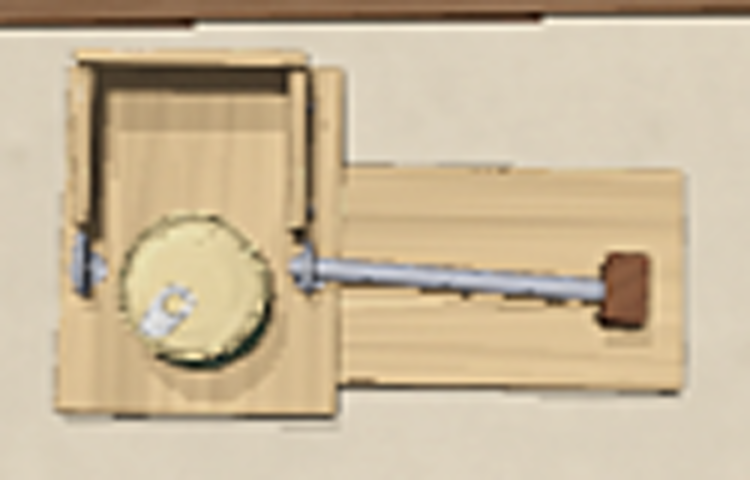

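The crop confirms the gold-topped, green-sided tin in the mouth of the rack, at crop px (197,290). The small ring is at (307,268), the big ring at (85,265) and the block at (625,290). The rack origin comes out at about (0.552, 0.1425) with yaw −0.019. I'll push the tin now, using half-open fingers so it stays centred.

```bash
cat >> h.py <<'E'
O=np.array([.552,.1425]); YAW=-.019
def rw(x,y,z,O=O,yaw=YAW):
    c,s=np.cos(yaw),np.sin(yaw); return [O[0]+c*x-s*y,O[1]+s*x+c*y,z]
E
python3 - <<'E'
from h import *
P=rw(-.085,-.002,.16)
best=None
for k in(0,np.pi):
    q=bot.solve_ik(P,[np.pi,0,YAW+k]); print(k,q)
    if q is not None and (best is None or abs(q[5])<abs(best[1][5])): best=(k,q)
A=[np.pi,0,YAW+best[0]]
bot.move_to(P,A)
bot.move_gripper(.042,30)
bot.move_linear(rw(-.085,-.002,.036),rate=.15)
print(bot.sense()['force'],bot.sense()['finger_gap'])
for x in(-.05,-.03,-.01,0,.005,.009,.012,.015,.018):
    bot.move_linear(rw(x,-.002+.002*(x+.05)/.06,.036),rate=.05)
    s=bot.sense(); print(x,s['force'].round(1),s['t'])
    if s['force'][0]<-12: break
c=grab('top'); pickle.dump(c,open('top2.pkl','wb'))
W=cloud(c);Z=W[...,2]
E
ls pics
```

```text
0 [ 7.09738573e-01 -2.61964203e-01 -3.22495674e-01  4.44089210e-16
 -1.51026486e+00  8.42057754e-01]
3.141592653589793 [ 7.09738573e-01 -2.61964203e-01 -3.22495674e-01 -4.44089210e-16
 -1.51026486e+00 -2.29953490e+00]
[ 0.13677725 -0.2020874  -0.75291821] 0.04193181167942391
-0.05 [-0.5  0.2  0.3] 5.2417
-0.03 [-0.3  0.1  0.3] 5.7917
-0.01 [-0.5 -0.4  0.3] 6.3417
0 [ 0.1  0.  -0.2] 6.6917
0.005 [-0.8  0.8 -0.2] 6.9417
0.009 [-0.6 -0.1  0.4] 7.1917
0.012 [-0.7 -0.5  1. ] 7.4417
0.015 [-0.9 -0.4  0. ] 7.6917
0.018 [-2.1  0.   0.6] 7.9417
crop1.png
side_0.05.png
top_0.00.png
top_7.94.png
```

```bash
python3 - <<'E'
from h import *
for x in (.021,.024,.027):
    bot.move_linear(rw(x,0,.036),rate=.05); s=bot.sense(); print(x,s['force'].round(1))
    if s['force'][0]<-8: break
bot.move_linear(rw(-.07,0,.036),rate=.2)
bot.move_linear(rw(-.07,0,.2),rate=.25)
for k in(np.pi/2,-np.pi/2):
    print(k,bot.solve_ik(rw(0,-.13,.25),[np.pi,0,YAW+k]))
k=min((np.pi/2,-np.pi/2),key=lambda k:abs(bot.solve_ik(rw(0,-.13,.25),[np.pi,0,YAW+k])[5]))
bot.move_to(rw(0,-.13,.25),[np.pi,0,YAW+k]); print('k',k)
bot.move_gripper(.07)
c=grab('wrist'); pickle.dump(c,open('w.pkl','wb')); print(c['mount'].round(3),c['mtx'],c.keys(),c['s']['t'],c['s']['tool_pos'],c['s']['tcp_rot'])
c=grab('top'); pickle.dump(c,open('top3.pkl','wb'))
W=cloud(c);Z=W[...,2]
m=(Z>.066)&(Z<.085)&(abs(W[...,0]-.6)<.046)&(abs(W[...,1]-.141)<.043)
p=(W[m][:,:2]*1000).astype(np.float32); print(len(p),cv2.minAreaRect(p))
E
ls pics|grep wrist
```

```text
0.021 [-15.7   2.2   7.8]
1.5707963267948966 [ 0.38835941 -0.0907468  -0.00969062  0.         -1.65185251  2.73423324]
-1.5707963267948966 [ 0.38835941 -0.0907468  -0.00969062  0.         -1.65185251 -0.40735941]
k -1.5707963267948966
[[ 0.     0.958  0.288  0.074]
 [ 1.    -0.    -0.001  0.001]
 [-0.001  0.288 -0.958 -0.143]
 [ 0.     0.     0.     1.   ]] [[350.31206898   0.         280.31480311]
 [  0.         350.31206898 205.52480991]
 [  0.           0.           1.        ]] dict_keys(['pixels', 'depth', 'mtx', 'mount', 's']) 11.2 [0.54947864 0.01275147 0.25004679] [-3.14149293e+00  4.17712472e-05 -1.58915661e+00]
0 ((0.0, 0.0), (0.0, 0.0), 0.0)
wrist_11.20.png
```

View pics/wrist_11.20.png

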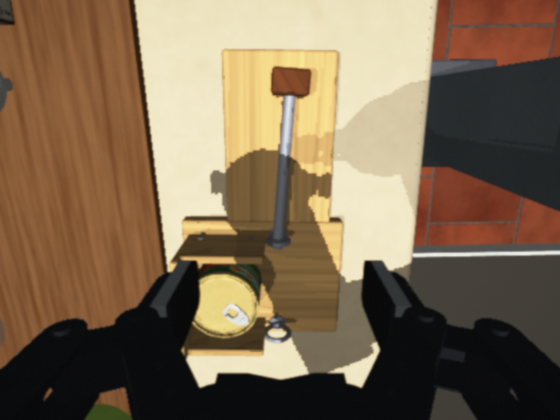

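```bash
python3 - <<'E'
from h import *
from scipy.spatial.transform import Rotation as Rn
c=pickle.load(open('w.pkl','rb')); s=c['s']
T=np.eye(4);T[:3,:3]=Rn.from_euler('xyz',s['tcp_rot']).as_matrix();T[:3,3]=s['tool_pos']
c['view']=np.linalg.inv(T@c['mount']); W=cloud(c); Z=W[...,2]
np.save('W.npy',W)
for u in range(40,560,60):
    print(u,[tuple(np.round(W[v,u]*1000).tolist()) for v in range(30,420,90)])
E
```

```text
40 [(781.0, -131.0, 15.0), (800.0, -46.0, 15.0), (821.0, 53.0, 15.0), (846.0, 168.0, 15.0), (603.0, 1.0, 329.0)]
100 [(724.0, -130.0, 13.0), (737.0, -44.0, 15.0), (753.0, 54.0, 16.0), (773.0, 170.0, 15.0), (600.0, 17.0, 312.0)]
160 [(668.0, -131.0, 1.0), (679.0, -43.0, 0.0), (689.0, 59.0, 4.0), (588.0, 1.0, 291.0), (573.0, -5.0, 335.0)]
220 [(608.0, -131.0, -1.0), (614.0, -41.0, -1.0), (620.0, 61.0, 0.0), (613.0, 136.0, 74.0), (562.0, 1.0, 330.0)]
280 [(546.0, -129.0, -0.0), (548.0, -41.0, 20.0), (550.0, 49.0, 44.0), (552.0, 170.0, 21.0), (549.0, 1.0, 329.0)]
340 [(486.0, -128.0, 1.0), (483.0, -39.0, 2.0), (479.0, 64.0, 0.0), (476.0, 184.0, 1.0), (535.0, 2.0, 329.0)]
400 [(424.0, -127.0, -1.0), (417.0, -38.0, 1.0), (409.0, 65.0, 0.0), (510.0, 1.0, 294.0), (524.0, -4.0, 336.0)]
460 [(-83.0, -283.0, -951.0), (108.0, -6.0, -489.0), (-167.0, 375.0, -948.0), (5.0, 538.0, -555.0), (498.0, 19.0, 313.0)]
520 [(-294.0, -280.0, -955.0), (109.0, -18.0, -266.0), (-410.0, 380.0, -952.0), (-178.0, 540.0, -553.0), (493.0, 5.0, 327.0)]
```

The wrist view shows the tin deep in the bay at (224,303), still upright. The small ring is at (279,241), the big ring at (278,328) and the block at (291,81). Next I'll measure these from near.

```bash
python3 - <<'E'
from h import *
W=np.load('W.npy');Z=W[...,2];c=pickle.load(open('w.pkl','rb'))
v,u=np.mgrid[:420,:560]
def box(u0,u1,v0,v1): return (u>=u0)&(u<u1)&(v>=v0)&(v<v1)
def rect(n,m):
    p=(W[m][:,:2]*1000).astype(np.float32); r=cv2.minAreaRect(p); print(n,len(p),np.round(r[0],1),np.round(r[1],1),round(r[2],2),np.round(cv2.boxPoints(r),1).tolist(),np.median(Z[m]).round(4))
rect('wing',box(215,345,45,212)&(Z>.012)&(Z<.028))
rect('block',box(265,318,60,102)&(Z>.052)&(Z<.06))
rect('tintop',box(190,260,262,345)&(Z>.070)&(Z<.08))
for n,b in(('near',box(262,296,232,250)),('far',box(260,296,312,346))):
    m=b&(Z>.03)&(Z<.062); rect(n,m)
m=box(265,300,105,225)&(Z>.034)&(Z<.05); p=W[m]; f=cv2.fitLine(p[:,:2].astype(np.float32),cv2.DIST_HUBER,0,.01,.01).ravel(); print('rod',f, f[0]/f[1])
# bay base edge (front x=-74) and wing front
m=box(300,345,225,330)&(Z>.014)&(Z<.026); p=W[m]; rect('bayfloor',m)
E
```

```text
wing 15364 [549.4 -25.4] [168.  116.3] 88.32 [[488.8999938964844, -107.5999984741211], [605.0999755859375, -111.0], [610.0, 56.900001525878906], [493.79998779296875, 60.29999923706055]] 0.0203
block 1077 [537.7 -77.6] [24.1 36. ] 84.6 [[518.7000122070312, -87.9000015258789], [554.5, -91.19999694824219], [556.7999877929688, -67.30000305175781], [521.0, -63.900001525878906]] 0.0562
tintop 3598 [610.7 148. ] [89. 75.] 87.49 [[571.2999877929688, 105.0999984741211], [646.2000122070312, 101.9000015258789], [650.0999755859375, 190.8000030517578], [575.2000122070312, 194.10000610351562]] 0.075
near 358 [554.8  84.4] [26.3 19.6] 36.94 [[538.4000244140625, 84.4000015258789], [550.2000122070312, 68.69999694824219], [571.2000122070312, 84.5], [559.5, 100.19999694824219]] 0.0445
far 378 [558.4 199.1] [ 9.5 37.7] 78.49 [[539.0, 198.1999969482422], [575.9000244140625, 190.6999969482422], [577.7999877929688, 200.0], [540.9000244140625, 207.5]] 0.0475
rod [0.09303752 0.9956626  0.54511213 0.00121704] 0.09344282
bayfloor 4182 [503.4 144. ] [140.1  48.6] 89.92 [[479.0, 74.0], [527.5999755859375, 74.0], [527.7999877929688, 214.10000610351562], [479.20001220703125, 214.10000610351562]] 0.0203
```

```bash
sed -i 's/^O=.*/O=np.array([.5548,.1427]); YAW=-.030/' h.py; python3 - <<'E'
from h import *
b=-.0932; B=np.array([.5377,-.0776]); u=np.array([-np.sin(b),np.cos(b)]); G=B-.005*u
A=[np.pi,0,b-np.pi/2]; A2=[np.pi,0,YAW-np.pi/2]
bot.move_to([*G,.12],A)
bot.move_linear([*G,.028],rate=.12)
s=bot.sense();print(s['force'].round(1),s['tool_pos'].round(4))
f0=s['force']
bot.move_gripper(.02,30)
s=bot.sense();print('grip',s['finger_gap'],s['grip_force'],(s['force']-f0).round(1))
bot.move_linear(rw(0,-.2254,.028),A2,rate=.03)
s=bot.sense();print('align',(s['force']-f0).round(1),s['ft_torque'].round(2))
for y in(-.20,-.175,-.15):
    bot.move_linear(rw(0,y,.028),rate=.06); s=bot.sense();print(y,(s['force']-f0).round(1),s['ft_torque'].round(2),s['t'])
    if np.linalg.norm(s['force']-f0)>15: break
c=grab('wrist'); pickle.dump(c,open('w2.pkl','wb')); print(c['s']['finger_gap'])
E
ls pics|grep wrist
```

```text
[-0.5 -0.1  0.1] [ 0.538  -0.0825  0.0291]
grip 0.035288636191329485 30.581939220428467 [0.4 0.8 2.7]
align [-1.4 -0.8  5. ] [-0.19  0.6   0.09]
-0.2 [-1.1 -0.5  6.3] [ 0.16  0.35 -0.01] 14.3917
-0.175 [-0.1  0.5  6.1] [0.2  0.33 0.02] 14.9583
-0.15 [0.1 0.1 6.1] [0.22 0.3  0.  ] 15.525
0.03558937263060303
wrist_11.20.png
wrist_15.53.png
```

View pics/wrist_15.53.png

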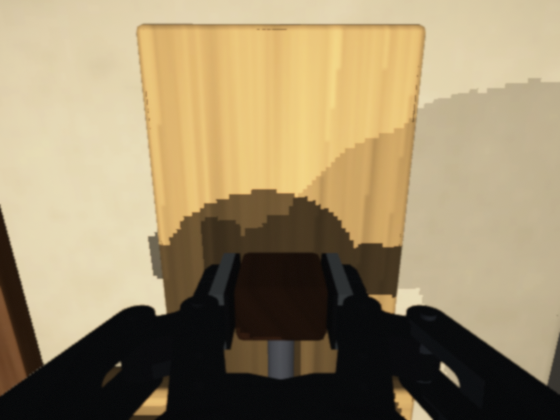

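```bash
python3 - <<'E'
from h import *
c=bot.camera('top'); c2=bot.camera('side')
a=cv2.resize(c['pixels'][190:260,200:325],None,fx=6,fy=6,interpolation=cv2.INTER_CUBIC)
cv2.imwrite('pics/top_mid.png',cv2.cvtColor(a,cv2.COLOR_RGB2BGR))
E
```

```text
(no output)
```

View pics/top_mid.png

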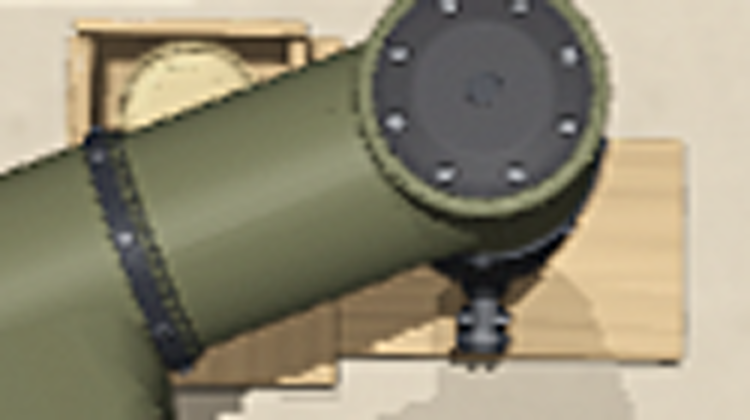

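In the wrist view, the wing's edges are symmetric at 139 and 424 (middle 281) and the block is centred at column 282, so the bar is in line. The top view is blocked by the arm. I'll carry on under force watch.

```bash
python3 - <<'E'
from h import *
f0=np.array([-.5,-.1,.1])
for y in(-.13,-.12,-.11,-.10,-.09,-.085,-.081,-.079,-.077,-.075):
    bot.move_linear(rw(0,y,.028),rate=.05); s=bot.sense();f=s['force']-f0
    print(y,f.round(1),s['ft_torque'].round(2),s['finger_gap'].round(4),s['t'])
    if abs(f[1])>8 or abs(f[0])>15: break
grab('wrist')
E
ls -t pics|head -1
```

```text
top_mid.pngTraceback (most recent call last):
  File "<stdin>", line 5, in <module>
AttributeError: 'float' object has no attribute 'round'
```

```bash
python3 - <<'E'
from h import *
f0=np.array([-.5,-.1,.1])
for y in(-.13,-.12,-.11,-.10,-.09,-.085,-.081,-.079,-.077,-.075):
    bot.move_linear(rw(0,y,.028),rate=.05); s=bot.sense();f=s['force']-f0
    print(y,f.round(1),s['ft_torque'].round(2),round(s['finger_gap'],4),s['t'])
    if abs(f[1])>8 or abs(f[0])>15: break
E
```

```text
-0.13 [0.2 0.1 5.5] [0.09 0.24 0.03] 0.0354 16.475
-0.12 [-0.3  1.5  5.6] [ 0.13  0.3  -0.02] 0.0357 16.825
-0.11 [-0.7  0.9  6.1] [ 0.31  0.29 -0.05] 0.0357 17.175
-0.1 [0.3 1.4 5.6] [ 0.35  0.28 -0.02] 0.0354 17.525
-0.09 [0.1 0.5 5.5] [ 0.43  0.23 -0.02] 0.0355 17.875
-0.085 [0.1 1.7 5.5] [0.53 0.22 0.04] 0.0352 18.125
-0.081 [-0.2  1.9  5.3] [ 0.57  0.19 -0.  ] 0.0352 18.375
-0.079 [ 1.3 -3.8  6.1] [-1.15 -0.04 -0.03] 0.0353 18.625
-0.077 [ 1.3 -8.6  6. ] [-3.23 -0.34 -0.03] 0.0356 18.875
```

Contact came at y ≈ −0.078, as expected for the block meeting the ring. I'll release, back off and check.

```bash
python3 - <<'E'
from h import *
bot.move_gripper(.055)
y=-.077
bot.move_linear(rw(0,y,.16),rate=.15)
bot.move_linear(rw(0,-.13,.25),rate=.2)
c=grab('wrist')
bot.move_to(rw(-.1,-.3,.3),[np.pi,0,YAW-np.pi/2])
c=bot.camera('top'); a=cv2.resize(c['pixels'][190:260,200:325],None,fx=4.4,fy=4.4,interpolation=cv2.INTER_CUBIC)
b=cv2.resize(c['pixels'],None,fx=1,fy=1)[150:290,90:450]; b=cv2.resize(b,(550,214))
cv2.imwrite('pics/fin.png',cv2.cvtColor(np.vstack([a,b]),cv2.COLOR_RGB2BGR)); print(a.shape,bot.sense()['t'],bot.sense()['force'])
E
ls pics|grep wrist; 
```

```text
(308, 550, 3) 21.8333 [-0.81753506  0.26518457 -0.45120974]
wrist_11.20.png
wrist_15.53.png
wrist_20.91.png
```

View pics/fin.png

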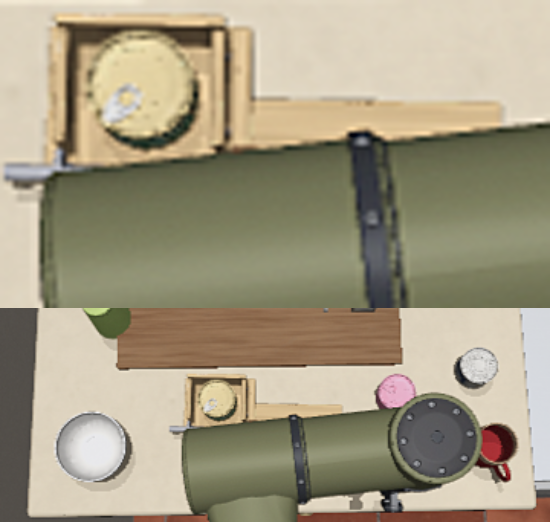

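The top view shows the rod sticking out past the big ring, from crop px (60,165) to (5,173), about 40 mm. The tin stands upright at the back board at (140,85), and the mug, the bowl and the other tin haven't moved.

```bash
python3 -c "
from plant import bot
print(bot.hand_in())"
```

```text
the job is handed in; nothing more can be done
None
```

The job is handed in at about 22 s on the robot's clock, with no verdict returned: the tin stands at the back board, and the bar is through both rings with its block against the small ring and its free end about 40 mm past the big one.

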